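Shim a sub-panel and mount its contactor

ROBOT

A 7-joint arm with a two-finger parallel gripper is mounted at the origin on the work surface. World frame = base frame: x ahead of the robot, y to its left, z up, the work surface at z = 0. Lengths are in m, angles in rad, forces in N, time in s.
With the tool pointing down it reaches from about 0.4 to 0.9 m from the base axis. Payload 5.6 kg.
Tool frame: the origin (TCP) lies midway between the tips of the shut fingers; the grasp point (between the pads) lies 19 mm behind it; y points along the fingers, z is the direction in which the jaws open and shut, and the axes are right-handed (so a half turn about y gives the same grasp; the last joint's range is limited). The gripper opens to 92 mm and grips with 3 to 60 N. Pads are 20 mm wide; open, the fingers measure 128 mm over their backs; the gripper's body (75 mm by 189 mm) begins 69 mm behind the grasp point.
Start: joints at [-1.369, 0.468, -0.012, 1.603, 0.006, 1.071, -0.056], TCP at [0.158, 0.631, 0.215] pointing down, gripper open.
Joint ranges: [-2.53, 2.53], [-0.31, 2.02], [-1.57, 1.55], [0.28, 2.44], [-1.29, 4.43], [0.15, 1.84], [-2.92, 2.92]. Speed limits (rad/s): [2.57, 2.57, 3.14, 3.14, 3.14, 3.14, 3.14].

INTERFACE

Orientations are given as a 3x3 rotation matrix whose columns are the frame's x, y, z axes.
In Python, from station import env, effector, solver, viewer, workorder, search_frame, tip_of gives the robot as it stands. Calls block until the motion is done:
- env.reach(position, orientation): joint-space move of the TCP to a pose.
- env.movel(position, frame=None, rate=0.15): straight line of the TCP; frame=None keeps the orientation; rate is the mean speed in m/s.
- env.goto_joints(angles): joint-space move.
- effector.release() and effector.grasp(squeeze=None): open the fingers fully, or close them until they stop; squeeze is the grip in N (None keeps the last).
- env.pause(seconds).
- solver.inverse_kinematics(position, orientation): joint angles nearest the present ones, or None.
- env.sense(): the state.
- viewer.read_camera(name): name is "scene" or "side" or "wrist"; returns (picture, depth): 384x512x3 uint8, red, green, blue; 384x512 float32, m along the optical axis (not along the pixel's ray), 0 where there is no reading.
- viewer.camera_info(name): a dict with "intrinsics" (3x3 intrinsics, pixels), "eye" and "rotation" of the camera in the world; the wrist camera has in their place "T_tool_cam" (4x4, takes a point from camera to tool coordinates, whose origin is the TCP and whose axes are the tool frame's). Camera axes: x right, y up, looking along -z (the intrinsics and any distortion apply to the point x, -y, -z); pixel columns grow to the right and rows downward; lengths in m; the calibration is good to about 2 mm. A picture is of the moment at which its call begins: read the wrist's pose just before it. camera_info takes no time and is no camera call.
A pose or a line that the arm cannot do raises env.PlanningError and nothing moves.
- workorder.finish_job(): hands the job in, once; it reports no verdict.
Trained networks look in the newest picture that a camera, given by its name, has taken for a name from the list of things; names that differ only in an ending like _2 or _b are one class to them, and where a whole thing is asked for, a point or a joint stands for the part that bears it (a point fixed in the world has none). Each returns a list of dicts, best first, with "score" (0 to 1); they miss things now and then, are a little off and sometimes report something else, mostly with a low value. They report only what shows in the picture. A call takes as long as a camera call.
- search_frame(camera, name): "at" ([x, y, z] in m, in world coordinates, good to about 4 mm: the middle of the surface that is visible of it).
- tip_of(camera, name): "at" ([x, y, z] in m, in world coordinates, good to about 4 mm: a listed point, or the origin of a listed thing).
The state is a dict: "t": time; "joint_positions": joint angles; "joint_velocities": joint speeds; "tau": joint torques, N m; "ee_pos": TCP position; "tcp_rot": TCP orientation; "wrist_force": force on the tool from outside, world axes, zero at the start; "moment": the same for the moment, N m; "gripper_width": finger opening in m.
Only numpy, scipy, OpenCV 4.12 (cv2) and the standard library are available. Lean on these libraries where they do the work, as an engineer would, in place of code of your own. Each camera call takes 0.05 s, during which the arm holds its last target. There are 200 camera calls.

TASK

Push every orange spacer block into a bay of its own under the front edge of the raised aluminium sub-panel, each fully in so that its outer end is flush with the panel's front edge. Only when all the spacers are in, lower the contactor's mounting plate onto the two locating pins on top of the panel, round hole (yellow end) over the round pin (yellow ring) and slot over the diamond pin, until it lies flat on the panel with both pins engaged. Let go of everything, and leave the multimeter, the screwdriver and the relay where they are.

Things in the scene. Friction and masses are not known exactly. Their poses are not given: they have to be found in the camera images.
- panel: Raised aluminium sub-panel, 170 (x) x 234 (y) mm, fixed. Origin: middle of its footprint at bench level; +x from front edge to rear. Front edge at x = -85 mm faces the robot. Deck underside 18, top 24 mm above the bench, on six dark ribs, so that five bays open to the front. Grey terminal strip, 22 mm high, on the deck at x = 60 to 82 mm; nothing stands ahead of the pins.
- bay1 (a point): Bay 1 under the panel, at panel y = -90 mm: 36 mm wide, 18 high, floor = bench, between 9 mm ribs with round noses; a stop bar closes it 58 mm behind the front edge. A window in the deck, 26 x 44 mm, from 12 mm behind the front edge, shows it from above. Point: middle of a spacer that is fully in and flush (28 mm behind the front edge, 8 mm above the bench). Axes as the panel's.
- bay2 (a point): Bay 2 under the panel, at panel y = -45 mm: 36 mm wide, 18 high, floor = bench, between 9 mm ribs with round noses; a stop bar closes it 58 mm behind the front edge. A window in the deck, 26 x 44 mm, from 12 mm behind the front edge, shows it from above. Point: middle of a spacer that is fully in and flush (28 mm behind the front edge, 8 mm above the bench). Axes as the panel's.
- bay3 (a point): Bay 3 under the panel, at panel y = 0 mm: 36 mm wide, 18 high, floor = bench, between 9 mm ribs with round noses; a stop bar closes it 58 mm behind the front edge. A window in the deck, 26 x 44 mm, from 12 mm behind the front edge, shows it from above. Point: middle of a spacer that is fully in and flush (28 mm behind the front edge, 8 mm above the bench). Axes as the panel's.
- bay4 (a point): Bay 4 under the panel, at panel y = 45 mm: 36 mm wide, 18 high, floor = bench, between 9 mm ribs with round noses; a stop bar closes it 58 mm behind the front edge. A window in the deck, 26 x 44 mm, from 12 mm behind the front edge, shows it from above. Point: middle of a spacer that is fully in and flush (28 mm behind the front edge, 8 mm above the bench). Axes as the panel's.
- bay5 (a point): Bay 5 under the panel, at panel y = 90 mm: 36 mm wide, 18 high, floor = bench, between 9 mm ribs with round noses; a stop bar closes it 58 mm behind the front edge. A window in the deck, 26 x 44 mm, from 12 mm behind the front edge, shows it from above. Point: middle of a spacer that is fully in and flush (28 mm behind the front edge, 8 mm above the bench). Axes as the panel's.
- spacer1: Orange plastic spacer block, 56 (x, long) x 33 (y) x 16 (z) mm, 40 g, lying flat on the bench, loose. Origin: middle of the block. It may be absent. Any bay will do for it, either end first.
- spacer2: Orange plastic spacer block, 56 (x, long) x 33 (y) x 16 (z) mm, 40 g, lying flat on the bench, loose. Origin: middle of the block. It may be absent. Any bay will do for it, either end first.
- spacer3: Orange plastic spacer block, 56 (x, long) x 33 (y) x 16 (z) mm, 40 g, lying flat on the bench, loose. Origin: middle of the block. It may be absent. Any bay will do for it, either end first.
- spacer4: Orange plastic spacer block, 56 (x, long) x 33 (y) x 16 (z) mm, 40 g, lying flat on the bench, loose. Origin: middle of the block. It may be absent. Any bay will do for it, either end first.
- spacer5: Orange plastic spacer block, 56 (x, long) x 33 (y) x 16 (z) mm, 40 g, lying flat on the bench, loose. Origin: middle of the block. It may be absent. Any bay will do for it, either end first.
- contactor: Loose, about 350 g: steel mounting plate 76 (x) x 124 (y) x 6 mm with a contactor on its middle. Origin: middle of the plate's underside. White body 50 (x) x 45 (y) mm, 6 to 52 mm up; black head 38 x 45 mm, 52 to 70 mm up; their flat sides, 45 mm apart across y, are good to grip from above. It starts flat on the bench, turned up to 40 degrees from the panel's way round.
- round_hole (a point): Centre of the round 10 mm hole in the mounting plate, at the underside, 48 mm from the contactor's origin towards +y; this end of the plate is marked yellow.
- slot_hole (a point): Centre of the slotted hole in the mounting plate (10 mm in x, 13 mm in y), at the underside, 48 mm from the contactor's origin towards -y.
- round_pin (a point): Foot of the round brass pin on the panel's deck (8 mm diameter, 18 mm tall with a tapered tip above 14 mm), local x = 12, y = 48 mm, z = 24 mm; a yellow ring lies around it.
- diamond_pin (a point): Foot of the diamond steel pin on the panel's deck (8 mm in the panel's x, 5.5 mm in y, 14 mm tall with a reduced tip above 11 mm), local x = 12, y = -48 mm, z = 24 mm.
- meter: Multimeter, black with red edges, 150 x 78 x 34 mm, lying loose on the bench behind the panel. Origin: middle of its underside. Leave alone.
- screwdriver: Screwdriver with a yellow handle, 190 mm long, lying loose on the bench behind the panel. Leave alone.
- relay: Small plug-in relay, 30 x 24 x 49 mm, grey on black, standing loose on the bench beside the panel. Origin: middle of its underside. Leave alone.

How it is judged:
By the outcome, as a careful person would: the job done as asked, in the order asked, and still so for the second after the job is handed in, with the robot touching nothing.
Of spacer1, spacer2, spacer3, spacer4, spacer5 only 3 to 5 are there at a start; the rules pass over those that are not, and their reading is None.
At some moment in a run one of spacer1, spacer2, spacer3, spacer4, spacer5, contactor may be knocked a few centimetres aside while the robot is not near it.
Once in a run the grip may slacken for a moment while it holds something.
It also fails if it takes over 210 s, if anything falls off the work surface, if the arm or the gripper's body presses on something with over 40 N, if the wrist force passes 120 N, or if a joint passes its speed limit or range.

## Working session

There is one attempt and no reset: what is moved stays moved. The work goes in short steps, each a Python script; the robot and the scene stay as the last script left them, time stands still between calls to the robot, and variables do not carry over. Pictures are saved under pics/ and viewed, about 12 in all and at most 16, crops included, and the job is handed in when it is done.

```bash
ls; mkdir -p pics; python3 - <<'E'
from station import env, effector, solver, viewer, workorder, search_frame, tip_of
import cv2, numpy as np
np.set_printoptions(precision=4,suppress=True)
for c in ["scene","side"]:
    p,d=viewer.read_camera(c); cv2.imwrite(f"pics/{c}0.png",p[:,:,::-1])
    i=viewer.camera_info(c); print(c,i)
    for n in ["panel","spacer1","contactor","round_hole","slot_hole","round_pin","diamond_pin","bay1","bay2","bay3","bay4","bay5","relay"]:
        f=tip_of if ("hole" in n or "pin" in n or "bay" in n) else search_frame
        if c=="side" and "bay" in n: continue
        print(n,[(np.round(r["at"],3).tolist(),round(r["score"],2)) for r in f(c,n)][:7])
    print("tip panel/contactor",[(n,[(np.round(r["at"],3).tolist(),round(r["score"],2)) for r in tip_of(c,n)][:2]) for n in("panel","contactor")])
s=env.sense(); print(s["t"],s["tcp_rot"],s["ee_pos"]); print(viewer.camera_info("wrist"))
E
```

```text
pics
scene {'intrinsics': array([[409.5622,   0.    , 254.5261],
       [  0.    , 409.5622, 196.6016],
       [  0.    ,   0.    ,   1.    ]]), 'eye': array([ 0.9445, -0.5307,  0.899 ]), 'rotation': array([[ 0.8303, -0.4478,  0.3317],
       [ 0.5572,  0.655 , -0.5104],
       [ 0.0113,  0.6086,  0.7934]])}
panel [([0.643, 0.041, 0.022], 0.71), ([0.427, -0.193, 0.013], 0.18)]
spacer1 [([0.435, -0.303, 0.016], 0.64), ([0.426, -0.19, 0.014], 0.63), ([0.397, -0.085, 0.013], 0.62)]
contactor [([0.499, 0.278, 0.012], 0.59), ([0.398, -0.086, 0.014], 0.27)]
round_hole [([0.491, 0.351, -0.002], 0.77)]
slot_hole []
round_pin [([0.643, 0.104, 0.021], 0.76)]
diamond_pin [([0.648, 0.011, 0.025], 0.93)]
bay1 [([0.582, 0.012, 0.007], 0.94), ([0.639, 0.104, 0.024], 0.73), ([0.576, -0.038, 0.006], 0.68), ([0.57, 0.099, 0.009], 0.61), ([0.57, 0.148, 0.004], 0.61), ([0.577, 0.056, 0.009], 0.6)]
bay2 [([0.582, 0.012, 0.007], 0.94), ([0.639, 0.104, 0.024], 0.73), ([0.576, -0.038, 0.006], 0.68), ([0.57, 0.099, 0.009], 0.61), ([0.57, 0.148, 0.004], 0.61), ([0.577, 0.056, 0.009], 0.6)]
bay3 [([0.582, 0.01
[... 1305 characters left out ...]
.004], 0.6)]
slot_hole [([0.486, 0.256, -0.0], 0.59)]
round_pin [([0.642, 0.104, 0.02], 0.64)]
diamond_pin [([0.646, 0.01, 0.026], 0.96)]
relay [([0.669, 0.309, 0.032], 0.85)]
tip panel/contactor [('panel', [([0.486, 0.258, -0.002], 0.53)]), ('contactor', [])]
1.35 [[ 0.9702  0.0001  0.2425]
 [-0.2425  0.      0.9702]
 [ 0.0001 -1.      0.    ]] [0.1576 0.6306 0.2146]
{'intrinsics': array([[344.1892,   0.    , 255.0939],
       [  0.    , 344.1892, 192.7122],
       [  0.    ,   0.    ,   1.    ]]), 'T_tool_cam': array([[ 0.0003, -0.9598, -0.2805, -0.0789],
       [-0.0008,  0.2805, -0.9598, -0.1697],
       [ 1.    ,  0.0005, -0.0007,  0.0009],
       [ 0.    ,  0.    ,  0.    ,  1.    ]])}
```

View pics/scene0.png

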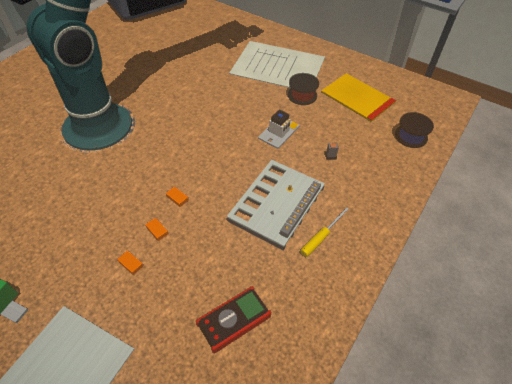

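View pics/side0.png

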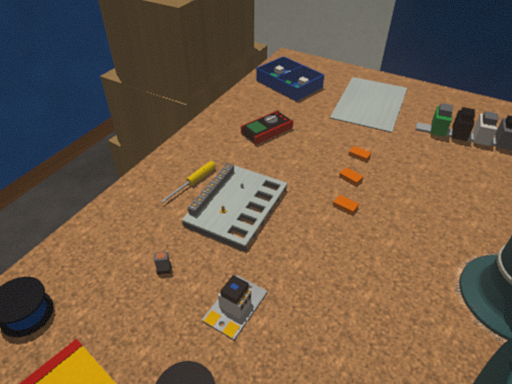

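```bash
cat > h.py <<'E'
from station import env, effector, solver, viewer, workorder, search_frame, tip_of
import cv2, numpy as np
np.set_printoptions(precision=4,suppress=True)
def R(yaw):  # tool x along yaw, y down, jaws along yaw+90
    c,s=np.cos(yaw),np.sin(yaw)
    return np.array([[c,0,-s],[s,0,c],[0,-1,0]])
def shot(cam="wrist"):
    s=env.sense(); p,d=viewer.read_camera(cam); i=viewer.camera_info(cam)
    if cam=="wrist":
        T=np.eye(4);T[:3,:3]=s["tcp_rot"];T[:3,3]=s["ee_pos"];T=T@i["T_tool_cam"];Rc,e=T[:3,:3],T[:3,3]
    else: Rc,e=i["rotation"],i["eye"]
    return p,d,i["intrinsics"],Rc,e
def ortho(sh,x0,x1,y0,y1,z,res=0.0005):
    """plan view at height z: row=(x1-x)/res, col=(y1-y)/res (x up, y left)"""
    p,d,K,Rc,e=sh
    X,Y=np.meshgrid(np.arange(x1,x0,-res),np.arange(y1,y0,-res),indexing="ij")
    q=(np.stack([X,Y,np.full_like(X,z)],-1)-e)@Rc
    u=K[0,0]*q[...,0]/-q[...,2]+K[0,2]; v=K[1,1]*-q[...,1]/-q[...,2]+K[1,2]
    return cv2.remap(p,u.astype(np.float32),v.astype(np.float32),cv2.INTER_LINEAR)[:,:,::-1].copy()
def cloud(sh):
    p,d,K,Rc,e=sh; v,u=np.indices(d.shape)
    q=np.stack([(u-K[0,2])/K[0,0]*d,-(v-K[1,2])/K[1,1]*d,-d],-1)
    return q@Rc.T+e
def oranges(sh,x0=.3,x1=.75,y0=-.45,y1=.3,z=.016,res=.0005):
    im=ortho(sh,x0,x1,y0,y1,z,res); h=cv2.cvtColor(im,cv2.COLOR_BGR2HSV)
    m=cv2.inRange(h,(5,215,150),(18,255,255)); m=cv2.morphologyEx(m,cv2.MORPH_OPEN,np.ones((5,5)))
    out=[]
    for c in cv2.findContours(m,cv2.RETR_EXTERNAL,cv2.CHAIN_APPROX_NONE)[0]:
        if cv2.contourArea(c)*res*res<3e-4: continue
        (cx,cy),(w,hh),a=cv2.minAreaRect(c); b=cv2.boxPoints(((cx,cy),(w,hh),a))
        P=np.stack([x1-b[:,1]*res,y1-b[:,0]*res],1)
        e1,e2=P[1]-P[0],P[2]-P[1]; l=e1 if np.hypot(*e1)>np.hypot(*e2) else e2
        yaw=(np.arctan2(l[1],l[0])+np.pi/2)%np.pi-np.pi/2
        out.append((P.mean(0),yaw,max(w,hh)*res,min(w,hh)*res))
    return out
E
python3 - <<'E'
from h import *
env.reach([0.50,0.055,0.27],R(0.05)); s=shot(); cv2.imwrite("pics/w1.png",s[0][:,:,::-1])
im=ortho(s,.5,.76,-.1,.21,.024); cv2.imwrite("pics/o1.png",im)
P=cloud(s); z=P[...,2]; print("zhist",np.histogram(z[np.isfinite(z)],bins=np.arange(-.01,.06,.005)))
for n in ["round_pin","diamond_pin","bay1"]: print(n,[(np.round(r["at"],4).tolist(),round(r["score"],2)) for r in tip_of("wrist",n)])
env.reach([0.36,-0.19,0.33],R(0.05)); s=shot(); cv2.imwrite("pics/w2.png",s[0][:,:,::-1])
for o in oranges(s): print(o)
print(env.sense()["t"])
E
```

```text
zhist (array([    0, 91170, 36328,  2945,  1490,  2385, 14829,   881,   501,
         482,   991,  1639,   411]), array([-0.01 , -0.005,  0.   ,  0.005,  0.01 ,  0.015,  0.02 ,  0.025,
        0.03 ,  0.035,  0.04 ,  0.045,  0.05 ,  0.055]))
round_pin [([0.6429, 0.1026, 0.0232], 0.82)]
diamond_pin [([0.6474, 0.0138, 0.02], 0.91)]
bay1 [([0.5719, 0.1445, 0.0118], 0.96), ([0.5757, 0.0096, 0.0084], 0.86), ([0.5831, -0.0329, 0.0047], 0.76), ([0.5737, 0.0982, 0.0098], 0.74), ([0.5768, 0.0544, 0.0048], 0.68)]
(array([ 0.3964, -0.0783], dtype=float32), np.float32(-0.13040352), 0.05593088912963867, 0.03371944808959961)
(array([ 0.4219, -0.1877], dtype=float32), np.float32(-0.2525537), 0.05591020584106445, 0.03293704605102539)
(array([ 0.4345, -0.2951], dtype=float32), np.float32(-0.10487664), 0.05584933471679688, 0.033263591766357424)
5.1
```

View pics/o1.png

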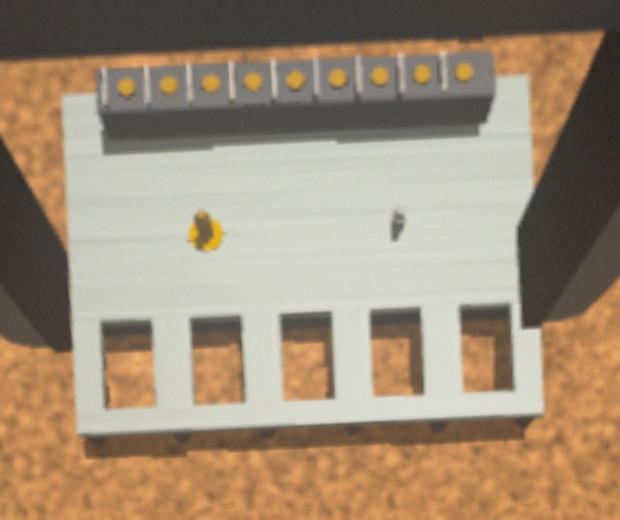

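View pics/w2.png

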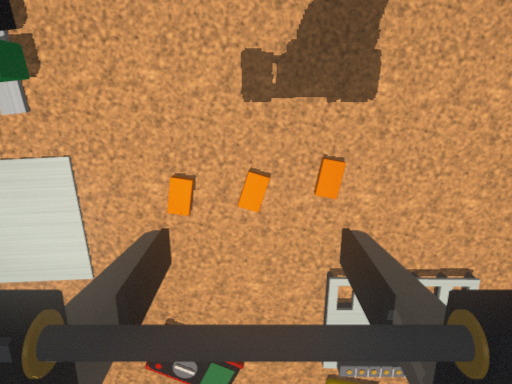

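```bash
cat >> h.py <<'E'
def fitpanel(sh,guess=(.633,.058,.045),res=.0005):
    im=ortho(sh,.5,.76,-.12,.24,.024,res); g=cv2.cvtColor(im,cv2.COLOR_BGR2HSV)
    m=cv2.inRange(g,(0,0,120),(179,60,255)); m=cv2.morphologyEx(m,cv2.MORPH_CLOSE,np.ones((3,3)))
    cs,hi=cv2.findContours(m,cv2.RETR_CCOMP,cv2.CHAIN_APPROX_NONE)
    W=[]
    for c in cs:
        (cx,cy),(w,h),a=cv2.minAreaRect(c); w,h=sorted((w*res,h*res))
        if .018<w<.032 and .034<h<.052: W.append((.76-cy*res,.24-cx*res,w,h))
    return np.array(sorted(W,key=lambda t:t[1])),m
E
python3 - <<'E'
from h import *
# close look at windows, then at the first spacer, grasp, bring to bay
env.reach([0.44,0.055,0.27],R(0.045)); s=shot()
W,m=fitpanel(s); print(W)
if len(W)>2:
    k=np.polyfit(W[:,1],W[:,0],1); print("yaw",-np.arctan(k[0]),"gaps",np.hypot(*np.diff(W[:,:2],axis=0).T))
env.reach([0.36,-0.08,0.25],R(-.13)); s=shot()
o=oranges(s); print(o)
c,y,_,_=min(o,key=lambda t:np.hypot(*(t[0]-[.396,-.078])))
u=np.array([np.cos(y),np.sin(y)]); q=c-.015*u
env.reach([*q,.06],R(y)); env.movel([*q,.004]); effector.grasp(15); s=env.sense(); print(s["gripper_width"],s["ee_pos"],s["wrist_force"],s["t"])
env.movel([*q,.06]); print(env.sense()["gripper_width"])
E
```

```text
[[ 0.5855 -0.0331  0.0262  0.0439]
 [ 0.5834  0.0121  0.0262  0.0437]
 [ 0.5815  0.0569  0.0262  0.0437]
 [ 0.5794  0.1013  0.0258  0.0442]
 [ 0.5776  0.1456  0.0263  0.0444]]
yaw 0.04448372197962719 gaps [0.0452 0.0448 0.0445 0.0443]
[(array([ 0.3964, -0.077 ], dtype=float32), np.float32(-0.124355435), 0.055939662933349614, 0.03262113571166992), (array([ 0.4222, -0.1865], dtype=float32), np.float32(-0.25518262), 0.056016624450683596, 0.033130374908447266), (array([ 0.4344, -0.2946], dtype=float32), np.float32(-0.10727775), 0.05566276550292969, 0.03302443313598633)]
0.03254244379240381 [ 0.3814 -0.0751  0.004 ] [-0.6918 -0.0136  0.5575] 9.1417
0.032691078536271984
```

```bash
cat >> h.py <<'E'
YAW=.0445; U=np.array([np.cos(YAW),np.sin(YAW)]); V=np.array([-U[1],U[0]])
ORG=np.array([.5815,.0569])+.051*U
def pw(x,y): return ORG+x*U+y*V   # panel (m) -> world xy
E
python3 - <<'E'
from h import *
q=pw(-.085-.053,0)
env.reach([*q,.06],R(YAW)); env.movel([*q,.0048]); s=shot(); print(env.sense()["ee_pos"],env.sense()["gripper_width"])
im=ortho(s,.44,.64,-.07,.18,.020,.0004); cv2.imwrite("pics/o2.png",im)
print(oranges(s))
E
```

```text
[0.4943 0.0519 0.005 ] 0.03278123516463836
[(array([0.4932, 0.0524], dtype=float32), np.float32(-1.5337772), 0.03275532150268555, 0.030923242568969726)]
```

View pics/o2.png

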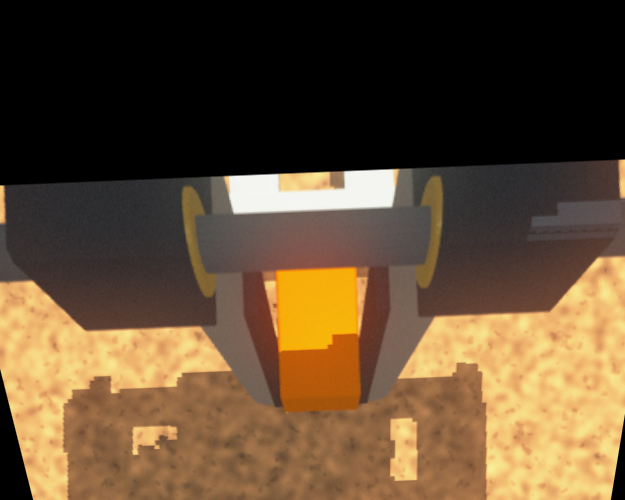

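```bash
cat >> h.py <<'E'
def insert(by):
    """gripped spacer stands 10 mm ahead of the bay at panel y=by, tcp 15 mm behind its middle"""
    for d in np.arange(-.134,-.1075,.005).tolist()+[-.1095]:
        env.movel([*pw(d,by),.0048],rate=.05); f=env.sense()["wrist_force"]
        if np.hypot(*f[:2])>12: print("insert force",d,f); 
        if np.hypot(*f[:2])>25: return False
    print("in",env.sense()["ee_pos"]-[*pw(d,by),.0048],f,env.sense()["gripper_width"])
    effector.release(); env.movel([*pw(-.160,by),.0048]); return True
def push(by,stop=-.0945):
    effector.grasp(15)
    env.movel([*pw(-.120,by),.005],rate=.1)
    for d in np.arange(-.115,stop+.0001,.002):
        env.movel([*pw(d,by),.005],rate=.04); f=env.sense()["wrist_force"]; 
        e=(env.sense()["ee_pos"][:2]-ORG)@U
        if d>-.103: print("push",round(d,4),round(e,4),f)
        if np.hypot(*f[:2])>10: break
E
python3 - <<'E'
from h import *
if insert(0):
    push(0)
    env.movel([*pw(-.13,0),.005]); p=pw(-.16,0); env.movel([*p,.2],rate=.3); s=shot()
    cv2.imwrite("pics/o3.png",ortho(s,.5,.62,-.07,.18,.024,.0004)); print(env.sense()["t"],env.sense()["wrist_force"])
E
```

```text
in [0.0008 0.     0.0002] [ 1.7436  0.8416 -5.8721] 0.03293959806877056
push -0.101 -0.1008 [-0.2158 -0.8707 -0.0161]
push -0.099 -0.0988 [-1.0785 -0.4388 -0.3519]
push -0.097 -0.0968 [ 0.2417  0.4031 -0.0198]
push -0.095 -0.0948 [-0.3912 -0.3058  0.327 ]
20.0583 [ 0.3648 -0.2272 -0.1622]
```

View pics/o3.png

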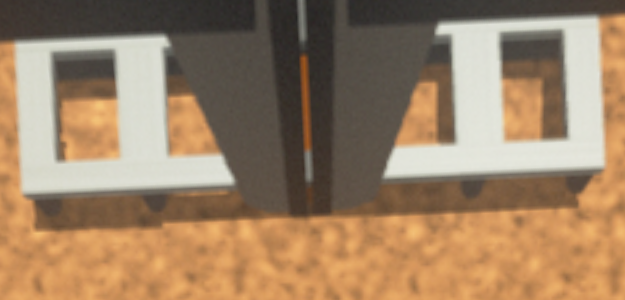

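```bash
cat > look.py <<'E'
from h import *
def look(by,name):
    effector.release(); p=pw(-.14,by); env.movel([*p,.16],rate=.3); s=shot()
    cv2.imwrite(f"pics/{name}.png",cv2.resize(ortho(s,.52,.62,by-.01,by+.12,.018,.0002),None,fx=1,fy=1)); return s
E
python3 - <<'E'
from look import *
env.movel([*pw(-.13,0),.03],rate=.3);env.movel([*pw(-.11,0),.005],rate=.1)
for d in np.arange(-.098,-.088,.001):
    env.movel([*pw(d,0),.005],rate=.04); st=env.sense(); f=st["wrist_force"]; print(round(d,4),(st["ee_pos"][:2]-ORG)@U,f@[*U,0])
    if abs(f@[*U,0])>8: break
env.movel([*pw(-.13,0),.005]); look(0,"o4"); print(env.sense()["t"])
E
```

```text
-0.098 -0.09783313867084446 -0.6119795611158344
-0.097 -0.09711312747071897 0.8843095828789506
-0.096 -0.0960011557913881 -0.08506452959453348
-0.095 -0.09493161308846967 -0.3796802991452118
-0.094 -0.09471454039268253 -2.5644347979381887
-0.093 -0.09467205127843366 -5.240645942321947
-0.092 -0.09466210222646503 -7.914100970235431
-0.091 -0.09463467241014464 -9.233641508408553
25.95
```

View pics/o4.png

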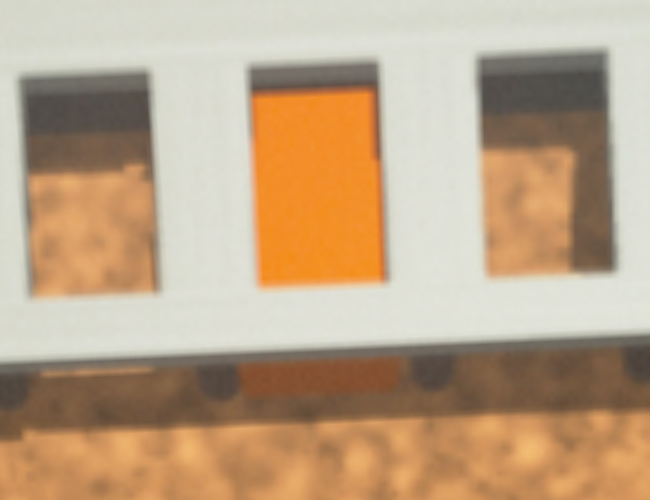

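```bash
cat >> look.py <<'E'
def push(by):
    effector.grasp(15); env.movel([*pw(-.120,by),.005],rate=.15)
    for d in [-.11,-.105]+np.arange(-.100,-.0895,.001).tolist():
        env.movel([*pw(d,by),.005],rate=.05); st=env.sense(); f=st["wrist_force"]@[*U,0]; e=(st["ee_pos"][:2]-ORG)@U
        if abs(f)>7 and e>-.1: break
    print("push end",round(d,4),e,f); env.movel([*pw(-.13,by),.005])
def fetch(guess,by):
    g=np.array(guess); env.reach([*(g-[.036,0]),.25],R(-.13)); o=oranges(shot()); print(o)
    c,y,_,_=min(o,key=lambda t:np.hypot(*(t[0]-g))); u=np.array([np.cos(y),np.sin(y)]); q=c-.015*u
    env.reach([*q,.06],R(y)); env.movel([*q,.004]); effector.grasp(15); env.movel([*q,.06])
    w=env.sense()["gripper_width"]; print("width",w)
    if w<.03: return False
    q=pw(-.138,by); env.reach([*q,.06],R(YAW)); env.movel([*q,.0048])
    w=env.sense()["gripper_width"]; print("width",w)
    return w>.03
E
python3 - <<'E'
from look import *
if fetch([.422,-.187],-.045) and insert(-.045):
    push(-.045); look(-.045,"o5"); print(env.sense()["t"])
E
```

```text
[(array([ 0.4221, -0.1873], dtype=float32), np.float32(-0.25732386), 0.056039417266845706, 0.032524242401123046), (array([ 0.4344, -0.295 ], dtype=float32), np.float32(-0.10134578), 0.05576324462890625, 0.03313418960571289), (array([0.58 , 0.059], dtype=float32), np.float32(-1.1920929e-07), 0.026000000000000002, 0.021)]
width 0.03285982108486435
width 0.03290766056298088
in [0.0011 0.0001 0.0003] [ 3.568  -0.1524 -6.3117] 0.03282579951350008
push end -0.092 -0.09460480587727302 -7.654953643459828
41.5
```

View pics/o5.png

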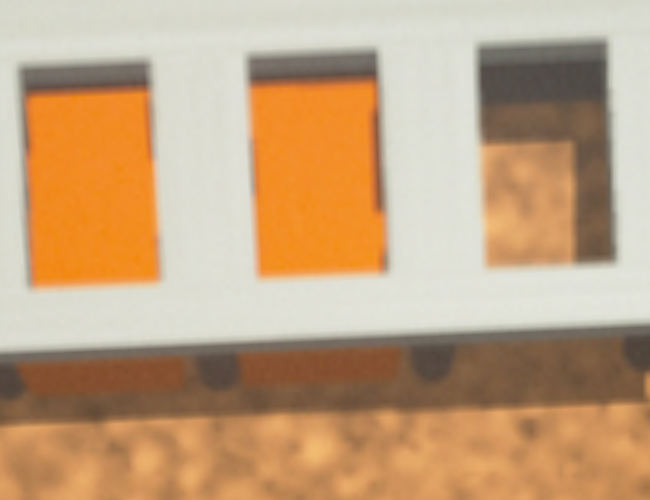

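Bay 2 looks the same as bay 3: filled, and even with its neighbour. Now the third spacer.

```bash
python3 - <<'E'
from look import *
if fetch([.434,-.295],-.09) and insert(-.09):
    push(-.09); look(-.09,"o6"); print(env.sense()["t"])
    env.movel([*pw(-.2,0),.30],rate=.3); s=shot(); cv2.imwrite("pics/o6.png",ortho(s,.52,.62,-.07,.18,.018,.0004)); print(oranges(s))
    for n in ["contactor","round_hole","slot_hole"]:
        for c in ["scene","side"]:
            viewer.read_camera(c); print(c,n,[(np.round(r["at"],3).tolist(),round(r["score"],2)) for r in tip_of(c,n)][:3])
    for c in ["scene","side"]:
        viewer.read_camera(c); print(c,[(np.round(r["at"],3).tolist(),round(r["score"],2)) for r in search_frame(c,"spacer1")])
    # look at the contactor
    env.reach([.40,.30,.33],R(0.0)); s=shot(); print(env.sense()["t"])
    cv2.imwrite("pics/c1.png",ortho(s,.36,.64,.18,.44,.006,.0005))
    for n in ["contactor","round_hole","slot_hole"]: print(n,[(np.round(r["at"],4).tolist(),round(r["score"],2)) for r in tip_of("wrist",n)][:3])
E
```

```text
[(array([ 0.4347, -0.2957], dtype=float32), np.float32(-0.101689935), 0.05568025588989258, 0.03291073608398438), (array([0.587 , 0.0132], dtype=float32), np.float32(0.05875516), 0.03608468246459961, 0.017322998046875)]
width 0.03271193360214337
width 0.033029090674510174
in [0.0007 0.     0.0002] [ 2.4896 -0.0453 -5.9642] 0.032689710300322306
push end -0.092 -0.09458941732270613 -7.652837876962977
57.4167
[(array([0.5839, 0.0563], dtype=float32), np.float32(0.02563548), 0.03652645492553711, 0.022223464965820314), (array([0.5857, 0.0111], dtype=float32), np.float32(0.03332138), 0.034314277648925785, 0.022570798873901367), (array([ 0.5877, -0.0337], dtype=float32), np.float32(-1.1920929e-07), 0.035500000000000004, 0.021500000000000002)]
scene contactor [([0.571, 0.099, 0.008], 0.67), ([0.482, 0.347, 0.0], 0.61)]
side contactor [([0.486, 0.35, -0.001], 0.9)]
scene round_hole [([0.483, 0.395, -0.0], 0.69)]
side round_hole [([0.482, 0.394, -0.003], 0.85)]
scene slot_hole [([0.48, 0.298, -0.003], 0.64)]
side slot_hole [([0.481, 0.305, -0.001], 0.93)]
scene [([0.58, 0.016, 0.014], 0.64), ([0.578, 0.055, 0.014], 0.39), ([0.644, 0.039, 0.024], 0.3)]
side [([0.578, 0.055, 0.019], 0.55), ([0.578, -0.039, 0.016], 0.46), ([0.633, 0.081, 0.02], 0.19)]
60.35
contactor [([0.6479, 0.0127, 0.0251], 0.74), ([0.4833, 0.3446, -0.0001], 0.6)]
round_hole [([0.4868, 0.3915, -0.0016], 0.56), ([0.5796, 0.0124, 0.0064], 0.19)]
slot_hole [([0.4865, 0.3013, 0.0011], 0.66)]
```

View pics/o6.png

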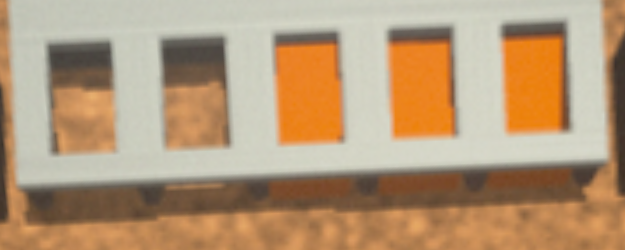

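View pics/c1.png

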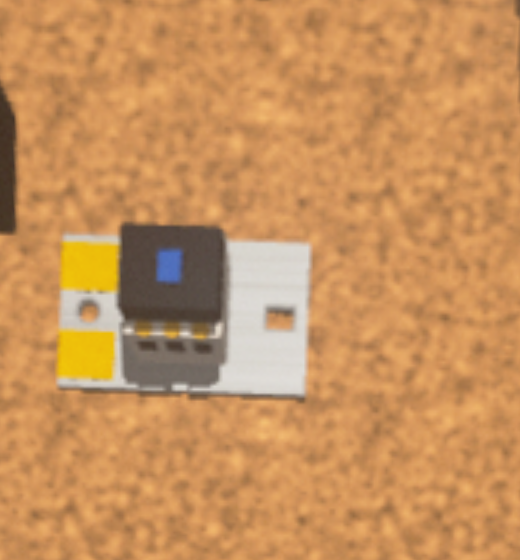

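```bash
cat >> look.py <<'E'
def plate(sh,c,z,yaw,res=.00025):
    """plate middle and yaw from its long edges near both ends, and holes, seen at height z (plate top)"""
    im=ortho(sh,c[0]-.07,c[0]+.07,c[1]-.09,c[1]+.09,z,res); h=cv2.cvtColor(im,cv2.COLOR_BGR2HSV)
    m=(cv2.inRange(h,(0,0,110),(179,70,255))|cv2.inRange(h,(19,150,120),(35,255,255)))
    m=cv2.morphologyEx(m,cv2.MORPH_OPEN,np.ones((7,7)))
    n,lab,st,_=cv2.connectedComponentsWithStats(m); 
    top,bot=[],[]
    for side in (1,-1):
        for d in np.arange(.036,.057,.001):
            col=int((.09-side*d)/res); rr=np.where(m[:,col])[0]
            # longest extent around the middle
            if len(rr)>10:
                top.append((c[1]+side*d,c[0]+.07-rr.min()*res)); bot.append((c[1]+side*d,c[0]+.07-rr.max()*res))
    def robust(a):
        a=np.array(a); k=np.polyfit(*a.T,1)
        for _ in range(3):
            r=abs(a[:,1]-np.polyval(k,a[:,0])); k=np.polyfit(*a[r<=max(np.median(r)*2,.0003)].T,1)
        return k
    kt,kb=robust(top),robust(bot); return kt,kb,im,m
E
python3 - <<'E'
from look import *
env.reach([.41,.348,.28],R(-.037)); s=shot()
c=[.4823,.348]; kt,kb,im,m=plate(s,c,.006,-.037)
xt,xb=np.polyval(kt,c[1]),np.polyval(kb,c[1]); print("edges",xt,xb,"w",xt-xb,"mid",(xt+xb)/2,"yaw",-np.arctan(kt[0]),-np.arctan(kb[0]))
cv2.imwrite("pics/c2.png",np.hstack([im[:, :],])); print(env.sense()["t"])
E
```

```text
edges 0.521146590909091 0.4442034090909092 w 0.07694318181818177 mid 0.4826750000000001 yaw -0.03773102710320652 -0.039536707718846084
60.9333
```

View pics/c2.png

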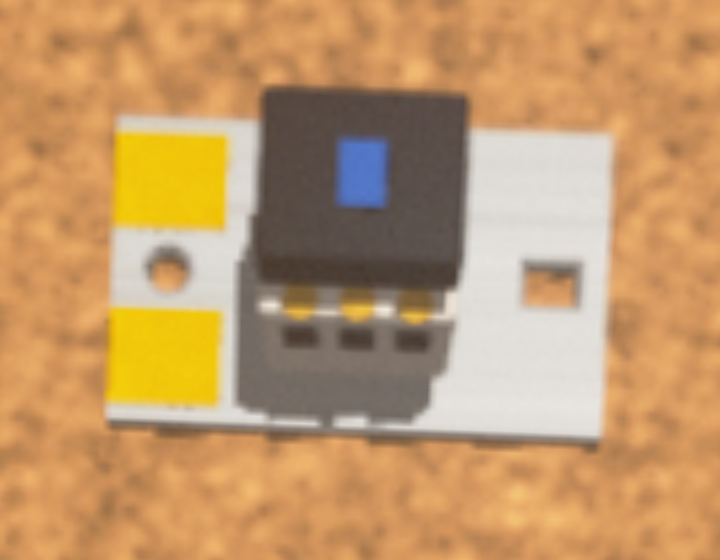

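```bash
python3 - <<'E'
from look import *
y=-.039; c=np.array([.4831,.3481])
env.reach([*c,.13],R(y)); env.movel([*c,.026],rate=.1); print(env.sense()["wrist_force"])
effector.grasp(50); st=env.sense(); print("w",st["gripper_width"],st["ee_pos"])
env.movel([*c,.10],rate=.1); st=env.sense(); print("w",st["gripper_width"],st["wrist_force"])
q=pw(.012,0)
env.movel([*q,.10],frame=R(YAW),rate=.1); env.pause(.3); st=env.sense(); print("w",st["gripper_width"],st["wrist_force"],st["ee_pos"]-[*q,.1],st["t"])
s=shot(); cv2.imwrite("pics/p1.png",s[0][:,:,::-1])
cv2.imwrite("pics/p1o.png",ortho(s,.57,.72,-.04,.16,.08,.0004))
E
```

```text
[ 0.1481 -0.2057  0.2175]
w 0.04486575311083118 [0.4831 0.3479 0.026 ]
w 0.04460914089942166 [ 0.4399  0.5738 -2.6075]
w 0.044631400077271975 [-0.1707 -0.2473 -3.2811] [-0.      0.0001  0.    ] 68.25
```

View pics/p1.png

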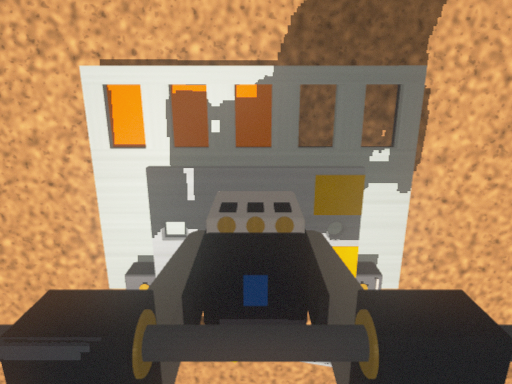

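```bash
python3 - <<'E'
from look import *
im=cv2.imread("pics/p1.png")
cr=cv2.resize(im[155:250,135:375],None,fx=3.3,fy=3.3,interpolation=cv2.INTER_CUBIC); cv2.imwrite("pics/p1c.png",cr)
st=env.sense(); i=viewer.camera_info("wrist"); T=np.eye(4);T[:3,:3]=st["tcp_rot"];T[:3,3]=st["ee_pos"];T=T@i["T_tool_cam"];K=i["intrinsics"]
def px(w):
    q=T[:3,:3].T@(np.array(w)-T[:3,3]); return K[0,0]*q[0]/-q[2]+K[0,2],K[1,1]*-q[1]/-q[2]+K[1,2]
for n,y in(("slot",-.048),("round",.048)): 
    a=px([*pw(.012,y),.08]); print(n,np.round(a,1),"crop",np.round([(a[0]-135)*3.3,(a[1]-155)*3.3],1))
for y in(-.062,.062):
    a=px([*pw(.012-.038,y),.08]);print("corner",np.round(a,1),"crop",np.round([(a[0]-135)*3.3,(a[1]-155)*3.3],1))
E
```

```text
slot [172.7 230.2] crop [124.4 248.2]
round [334.5 230.1] crop [658.4 247.8]
corner [143.2 167.4] crop [27.1 40.9]
corner [363.8 167.3] crop [754.9  40.5]
```

View pics/p1c.png

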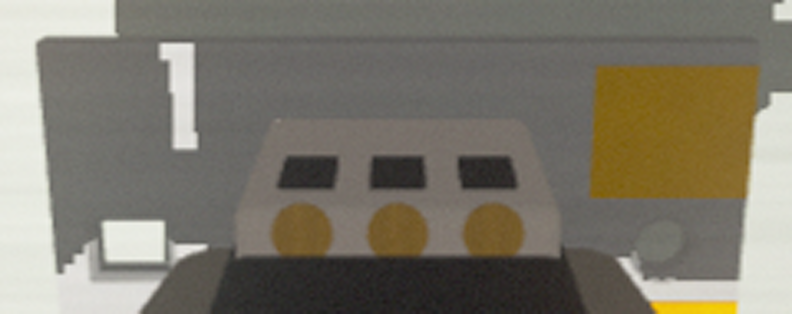

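```bash
cat >> look.py <<'E'
def lower(dx,dy,z0,z1,step=.002,lim=9):
    q=pw(.012+dx,dy)
    for z in np.arange(z0,z1-1e-6,-step):
        env.movel([*q,z],rate=.03); st=env.sense(); f=st["wrist_force"]
        print(round(z,4),round(st["ee_pos"][2],4),"f",f@[*U,0],f@[*V,0],f[2],"m",st["moment"])
        if f[2]>lim: return False
    return True
E
python3 - <<'E'
from look import *
q=pw(.0125,-.0009); env.movel([*q,.072],frame=R(YAW),rate=.05)
print(lower(.0005,-.0009,.070,.050)); st=env.sense(); print(st["gripper_width"],st["t"])
E
```

```text
0.07 0.0701 f 0.0364769018981918 -0.40403708444786246 -2.765461476176485 m [-0.0319  0.0496  0.0065]
0.068 0.0679 f -0.12408166814062609 -0.0491241834295273 -2.953398877612586 m [ 0.0035 -0.008  -0.0335]
0.066 0.0658 f -0.2410621240345226 -0.7864142371148831 -3.2233114368181575 m [ 0.0495 -0.0052  0.0054]
0.064 0.0638 f 0.2983006185367314 -0.030946913446513097 -3.0951372896005958 m [ 0.0564 -0.007   0.0143]
0.062 0.0618 f 0.9081226230762739 -0.5132940698559163 -3.710902866685339 m [0.0626 0.0163 0.0291]
0.06 0.0598 f 1.270809516248722 -0.1009212864603976 -4.000454537429675 m [ 0.0241  0.024  -0.0296]
0.058 0.0578 f -0.43671430869562666 -0.5378152226064373 -2.9621025911764445 m [ 0.0637 -0.0138 -0.0212]
0.056 0.0558 f 0.19672947587455916 0.3113419366232911 -2.674096247347678 m [-0.0166  0.0119  0.0206]
0.054 0.0538 f -0.17242130707501716 0.310072599771851 -3.1317921590113973 m [ 0.0165  0.025  -0.0246]
0.052 0.0518 f -0.02497158146306728 1.0154347797047891 -4.111431245923004 m [0.007  0.0542 0.0074]
0.05 0.0501 f -0.28382806106411096 -0.6584090378940419 -2.692629739661603 m [ 0.0054 -0.076   0.0257]
True
0.04444808067995324 71.7583
```

```bash
python3 - <<'E'
from look import *
lower(.0005,-.0009,.0495,.0475,step=.0005,lim=1)
effector.release(); q=pw(.0125,-.0009); env.movel([*q,.14],rate=.1)
env.movel([*pw(-.09,0),.30],rate=.2); s=shot(); cv2.imwrite("pics/f1.png",cv2.resize(ortho(s,.52,.74,-.08,.19,.03,.0004),None,fx=1.1,fy=1.1))
P=cloud(s)
for n,y in(("slot end",-.056),("round end",.056)):
    for x in(-.015,.035):
        w=pw(.012+x,y); d=np.hypot(P[...,0]-w[0],P[...,1]-w[1]); print(n,x,P[...,2][d<.004].mean(),(d<.004).sum())
for y in (-.1,.1):
    w=pw(0,y); d=np.hypot(P[...,0]-w[0],P[...,1]-w[1]); print("deck",P[...,2][d<.004].mean())
print(oranges(s)); print(env.sense()["t"])
env.movel([*pw(-.2,0),.35],rate=.3)
for c in("side","scene"): cv2.imwrite(f"pics/f_{c}.png",shot(c)[0][:,:,::-1])
E
python3 -c "
import cv2,numpy as np
a=cv2.imread('pics/f_side.png')[150:270,160:310];b=cv2.imread('pics/f_scene.png')[80:350,170:360]
a=cv2.resize(a,(400,320));b=cv2.resize(b,None,fx=2,fy=2);b=b[:, :380];h=np.zeros((540,790,3),np.uint8);h[:320,:400]=a;h[:,410:]=b;cv2.imwrite('pics/f2.png',h)"
```

```text
0.0495 0.05 f -0.9965105474857248 0.6765649012215619 2.8515820577673843 m [-0.1443  0.3508 -0.0228]
slot end -0.015 0.029715175808159144 24
slot end 0.035 0.029634746308224106 23
round end -0.015 0.030270033900346934 26
round end 0.035 0.029768574806469713 26
deck 0.02326891672286895
deck 0.02360220228844902
[]
75.0333
```

View pics/f1.png

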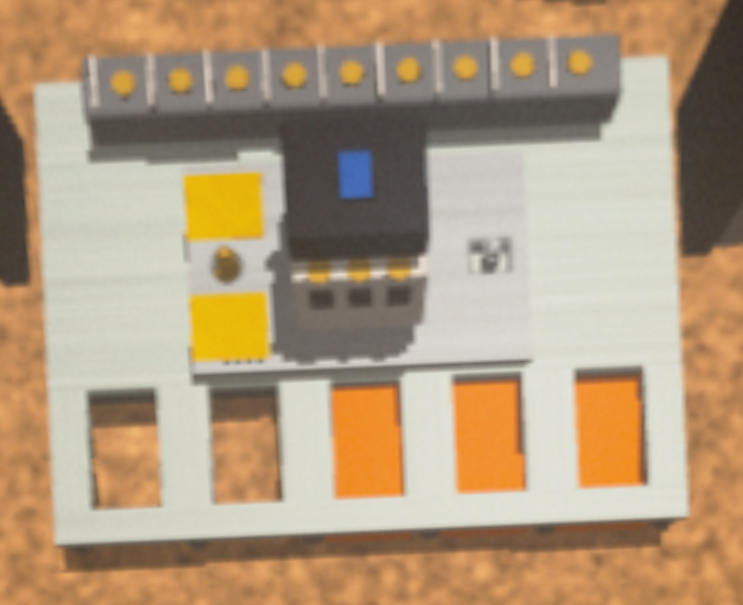

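View pics/f2.png

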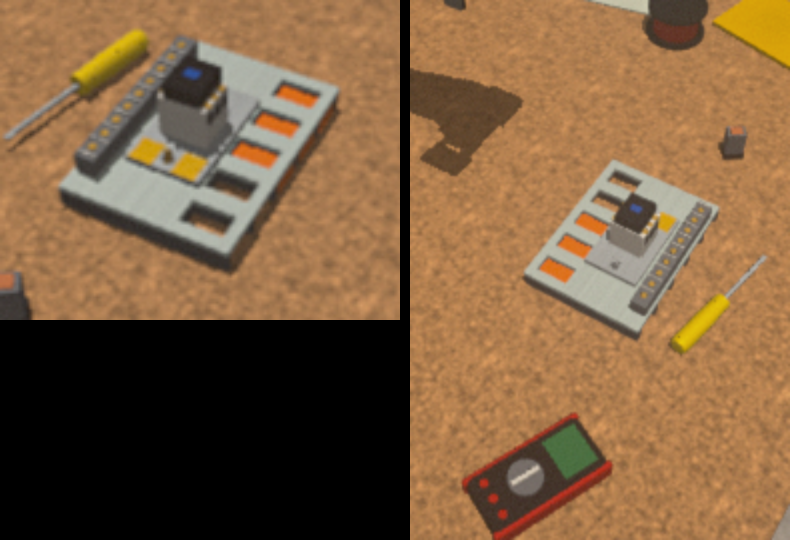

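```bash
python3 - <<'E'
from h import *
for c in("scene","side"):
    h=cv2.cvtColor(cv2.imread(f"pics/f_{c}.png"),cv2.COLOR_BGR2HSV); m=cv2.inRange(h,(5,215,150),(16,255,255))
    n,_,st,ce=cv2.connectedComponentsWithStats(m); print(c,[(ce[i].round().tolist(),int(st[i,4])) for i in range(1,n) if st[i,4]>15])
workorder.finish_job()
E
```

```text
scene [([383.0, 107.0], 70), ([260.0, 192.0], 52), ([252.0, 203.0], 56), ([243.0, 215.0], 68)]
side [([271.0, 186.0], 39), ([263.0, 196.0], 45), ([255.0, 207.0], 55)]
the job is handed in; nothing more can be done
```

The job is done and handed in at about 75 s of robot time. Three spacers were present. They are in bays 3, 2 and 1, and the contactor plate went onto both pins after the last one was in.

**Spacers:** I pushed each one in until the closed fingers met the panel's front edge. That happened at the same depth for all three: the tool stopped at -94.6 mm, against about -95 mm expected for 10 mm half-width fingers. The pictures show their outer ends level with each other. One reading put the bay 3 spacer about 1 mm too deep, but that is within my reading error.

**Contactor:** It had been knocked about 5 cm aside, so I found it again before gripping. In the pictures the wrist camera read about 1 mm off sideways, so I corrected for that before lowering. The plate slid down without resistance and met the deck at the expected height. With the gripper open and withdrawn, the plate top measured about 30 mm at both ends, so it lies flat, and both pins show in their holes.

**Everything else:** The final pictures show no orange block left on the bench; the one extra patch in that check was the edge of the yellow/red object at the back. The meter, screwdriver and relay look undisturbed, though I checked those by eye only.

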